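# Put the bell hammer behind the sliding guard pane of the key case

### The job

Put the iron bell hammer away: slide the clear guard pane of the slanted key case fully open, lay the hammer flat along the sloping bay with its knobbed head on the red felt end, let go of it, then slide the pane fully shut over it. Leave everything else on the stone where it stands.

Things in the scene. Friction and masses are not known exactly. Their poses are not given: they have to be found in the camera images.
- case: Slant-front blue plank key case, fixed. Origin: on the table under the middle of its hammer bay; x level into the case (away from the robot), y along the case, z up. It spans y = -146 to 391 mm; dark plinth x = -88 to 88 mm, 58 mm high; highest fixed edge of the sloping part about 200 mm up. A hook rail stands behind it.
- hook_rail (a point): Middle of the blue hook rail's front face on two posts behind the case, 302 mm up, 34 mm high, 110 mm behind case origin (x), 537 mm long; axes as the case's. Three iron hooks, at case y = -50, 110, 270 mm, jut forward to case x = 60 mm at 285 to 315 mm height, above the upper edge of the case; keys hang from the two at +y, down to 165 mm.
- bed: Sloping wooden floor of the hammer bay, rising away from the robot at 27 degrees. Origin: middle of its top surface, 115 mm up; x up the slope, y along the case (level), z square out of it. Bay inside: x -65 to 65, y -115 to 115 mm; walls 12 mm thick, 55 mm high. Red felt for the hammer's head at y = -112 to -58 mm. At y = 127 to 370 mm a closed plank top at z = 55 mm, where the open pane parks.
- pane (a joint): Sliding guard pane: clear sheet in a wooden frame, 150 (up the slope) x 250 mm, between 58 and 66 mm above the bay floor, running level along the bed's y. Value in m: 0 = fully shut over the bay, 0.235 = fully open (moved to the bed's +y). It slides with a few newtons and stays where left.
- pane_handle (a point): Middle of the pane's brass bar handle: bar 90 mm long up the slope, 14 x 14 mm thick, its middle 95 mm out of the bay floor (29 mm over the pane), at bed x = 0, y = -60 mm + pane value. Two feet 12 mm thick, 38 mm either side of the middle. Axes as the bed's.
- hammer: Dark iron bell hammer lying flat, 180 mm long, 0.4 kg. Origin: on its underside below its middle; x along the handle to the head, z up. Handle: 18 x 18 mm square bar, axis 20 mm above the underside, free from x = -76 to 48 mm. Head: cross cylinder 40 mm thick with round knobs, x = 50 to 90 mm, 90 mm long in y. Pommel 40 mm across at x = -90 to -76 mm. Balance point near x = 35 mm.
- hammer_mid (a point): Middle of the hammer on the handle's axis (20 mm above the origin). Axes as the hammer's.
- hammer_head (a point): Centre of the hammer's knobbed head, 70 mm from its middle. Axes as the hammer's.
- ladle: Carved birch collection ladle (bystander), 215 mm long; origin on its underside at mid length, x towards the bowl (80 mm diameter, 34 mm high).
- sconce: Tin wall sconce standing on its round foot (bystander), 110 mm across, 200 mm high; origin under its foot's centre.
- latch: Brass thumb latch lying flat (bystander), 45 x 130 x 36 mm, long along its y; origin under its centre.
- candle_box: Cardboard candle box (bystander), 90 x 160 x 50 mm; origin under its centre.
- candlestick: Turned brass candlestick (bystander), 90 mm foot, 115 mm high; origin under its centre.
- wax_tin: Round wax tin (bystander), 80 mm diameter, 45 mm high; origin under its centre.
- hymnal: Thick red hymnal lying flat (bystander), 120 x 170 x 40 mm; origin under its centre.

How it is judged (in metres and radians):
On the way, in this order (a step that is already met when the one before it is completed fails the run):
1. the guard pane is slid open (at least 200 of 235 mm) (value of joint pane above 0.2 m), for 0.2 s.
2. the hammer lies flat in the bay, head at the felt end, released, with the pane still open (x of hammer_mid in the frame of bed between -0.05 and 0.05 m and y of hammer_mid in the frame of bed between -0.04 and 0.04 m and z of hammer_mid in the frame of bed between 0.01 and 0.028 m and z of hammer_head in the frame of bed below 0.03 m and y of hammer_head in the frame of bed below -0.02 m and angle between the x axis of hammer and the y axis of bed, either way round below 0.35 rad and linear speed of hammer below 0.02 m/s and contact force between the fingers and hammer below 0.3 N and value of joint pane above 0.15 m), for 0.3 s.
At the end, for the whole second after the job is handed in: Pane shut to within 8 mm; under it the hammer rests flat on the bay floor (middle of handle axis 10-28 mm, head centre under 30 mm above it), its middle within 50 mm up/down the slope and 40 mm along the bay of the bay middle, within 20 degrees of the bay, head at the felt end (x of hammer_mid in the frame of bed between -0.05 and 0.05 m and y of hammer_mid in the frame of bed between -0.04 and 0.04 m and z of hammer_mid in the frame of bed between 0.01 and 0.028 m and z of hammer_head in the frame of bed below 0.03 m and y of hammer_head in the frame of bed below -0.02 m and angle between the x axis of hammer and the y axis of bed, either way round below 0.35 rad and linear speed of hammer below 0.02 m/s and value of joint pane below 0.008 m); the robot touches nothing.
It fails at once if any of the seven bystanders is moved more than 20 mm (distance of any of ladle, sconce, latch, candle_box, candlestick, wax_tin, hymnal from where it was at the start of the episode above 0.02 m).
It also fails if it takes over 72 s, if anything falls off the work surface, if the arm or the gripper's body presses on something with over 40 N, if the wrist force passes 120 N, or if a joint passes its speed limit or range.

### The arm

A 6-joint arm with a two-finger parallel gripper is mounted at the origin on the work surface. World frame = base frame: x ahead of the robot, y to its left, z up, the work surface at z = 0. Lengths are in m, angles in degrees, forces in N, time in s.
With the tool pointing down it reaches from about 0.25 to 0.775 m from the base axis. Payload 4 kg.
Tool frame: the origin (TCP) lies at the very end of the fingers, on their centre line; the grasp point (between the pads) lies 19 mm behind it; z points along the fingers, y is the line along which they close (so a half turn about z gives the same grasp; the last joint's range is limited). The gripper opens to 94 mm and grips with 3 to 60 N. Pads are 16 mm wide; open, the fingers measure 119 mm over their backs; the gripper's body (75 mm by 177 mm) begins 78 mm behind the grasp point.
Start: joints at [71.385, 4.996, 78.535, -0, 96.463, -5.907], TCP at [0.121, 0.537, 0.206] pointing down, gripper open.
Joint ranges: [-177.83, 177.83], [-43.37, 116.18], [15.69, 146.23], [-61.86, 241.86], [9.47, 152.12], [-147.06, 147.06]. Speed limits (degrees/s): [159.86, 159.86, 180, 180, 180, 180].

### API

Orientations are given as [roll, pitch, yaw] about the fixed x, y, z axes, in that order (R = Rz(yaw) Ry(pitch) Rx(roll)).
In Python, from workcell import manip, vision gives the robot as it stands. The module is installed in compiled form; this text tells all that it offers.
- The arm moves only by the tool apply_moves, never from a script. Its argument "moves" is a list of rows, each an object of numbers: "grip": the closure in counts, from 0 (fully open) to 255 (shut); "tx", "ty", "tz": the shift along the world's x, y, z as a fraction of full scale; "rx", "ry", "rz": the turn, a rotation vector about the world's x, y, z as a fraction of full scale. A call has 1 to 8 rows; each row shifts and turns the commanded pose from where the row before left it; what a row does not reach is not made up. Full scale, the value 1, is 0.02 m for a shift and 60 degrees for a turn. A row lasts 1/10 s, in which the tool goes at most 50 mm and 8.59 degrees, less where a joint would pass 70% of its speed; a pose out of reach is approached as far as the arm can. A call with a number of a shift or a turn outside -1 to 1 is refused whole. A call with a gripper value outside its range is refused whole. The fingers move at their own pace and stop on an object; the grip force is fixed at half the most. Time passes only in rows, so rows that do not move let the fingers close. It gives the time, the measured TCP pose, the force, the opening and the grip force at its end, in the units of the state.
- manip.sense(): the state, without advancing time (a new reading comes with each control period).
- vision.grab_frame(name): name is "scene" or "top"; returns (picture, depth): 384x512x3 uint8, red, green, blue; 384x512 float32, m along the optical axis (not along the pixel's ray), 0 where there is no reading.
- vision.calibration(name): a dict with "fx", "fy", "cx", "cy" (pixels), "R" (3x3) and "t" (3): a world point X has camera coordinates R X + t. Camera axes: x right, y down, z forward; pixel columns grow to the right and rows downward; lengths in m; the calibration is good to about 2 mm. A picture is of the moment at which its call begins. calibration takes no time and is no camera call.
- manip.hand_in(): hands the job in; it is judged then, once.
The state is a dict: "time_s": time; "joint_pos": joint angles; "qvel": joint speeds; "effort": joint torques, N m; "ee_pos": TCP position; "tcp_rot": TCP orientation; "contact_force": force on the tool from outside, world axes, zero at the start; "torque": the same for the moment, N m; "finger_gap": opening from 0.0 (shut) to 1.0 (fully open); "finger_force": force on a finger pad.
Only numpy, scipy, OpenCV 4.12 (cv2) and the standard library are available. Lean on these libraries where they do the work, as an engineer would, in place of code of your own. Each camera call takes 0.05 s, during which the arm holds its last target. There are 200 camera calls.

## Working session

There is one attempt and no reset: what is moved stays moved. The work goes in short steps, Python scripts to look and compute and a tool call to move; the robot and the scene stay as the last step left them, time stands still between calls to the robot, and variables do not carry over. Pictures are saved under pics/ and viewed, at most 10 in all, crops included, and the job is handed in when it is done.

Besides the shell and the picture viewer there is one more tool, called by a JSON object that holds its "fn" and its "kwargs". apply_moves: Moves the arm, as the interface text tells. Its arguments: {"type":"object","properties":{"moves":{"type":"array","items":{"type":"object","properties":{"grip":{"type":"number"},"tx":{"type":"number","minimum":-1,"maximum":1},"ty":{"type":"number","minimum":-1,"maximum":1},"tz":{"type":"number","minimum":-1,"maximum":1},"rx":{"type":"number","minimum":-1,"maximum":1},"ry":{"type":"number","minimum":-1,"maximum":1},"rz":{"type":"number","minimum":-1,"maximum":1}}}}},"required":["moves"]}

```bash
mkdir -p pics; cat > h.py <<'E'
import numpy as np,cv2
from workcell import manip,vision
def grab(n,save=None):
    im,d=vision.grab_frame(n); c=vision.calibration(n)
    if save: cv2.imwrite(f'pics/{save}.png',cv2.cvtColor(im,cv2.COLOR_RGB2BGR))
    v,u=np.mgrid[0:384,0:512]
    P=np.stack([(u-c['cx'])/c['fx']*d,(v-c['cy'])/c['fy']*d,d],-1)
    X=(P-np.array(c['t']))@np.array(c['R'])
    X[d==0]=np.nan
    return im,d,X
E
python3 - <<'E'
from h import *
for n in('scene','top'):
    im,d,X=grab(n,n+'1'); np.savez(n+'1.npz',im=im,d=d,X=X)
    c=vision.calibration(n); print(n,c, -np.array(c['R']).T@np.array(c['t']))
a=cv2.imread('pics/scene1.png');b=cv2.imread('pics/top1.png')
print(manip.sense())
E
```

```text
scene {'fx': 366.68740628473364, 'fy': 366.68740628473364, 'cx': 255.31132648546637, 'cy': 190.92074514078809, 'R': array([[ 0.53356459,  0.84572547,  0.00756644],
       [ 0.66631403, -0.41483105, -0.61962957],
       [-0.52089772,  0.33565402, -0.78485791]]), 't': array([-0.30710897, -0.2029224 ,  1.47219665])} [ 1.06593639 -0.31859736  1.03205219]
top {'fx': 397.14971374459697, 'fy': 397.14971374459697, 'cx': 252.21167108829965, 'cy': 193.56108902533765, 'R': array([[-0.02975568, -0.99955162, -0.00334142],
       [-0.97654178,  0.0297836 , -0.21325825],
       [ 0.21326215, -0.00308261, -0.97699015]]), 't': array([0.0602223 , 0.53292572, 1.23788001])} [0.25822323 0.04813875 1.32324861]
{'time_s': 0.1, 'joint_pos': array([ 7.13850762e+01,  5.03575337e+00,  7.86139270e+01,  9.07186733e-04,
        9.64646253e+01, -5.90840955e+00]), 'qvel': array([ 0.01090726, -0.02203666, -0.25442147, -0.02162986, -0.04065827,
        0.0084526 ]), 'effort': array([ 2.42180118e-03, -3.41249156e+01, -3.03302836e+01,  7.19700172e-02,
        3.04517196e-02, -8.09681478e-05]), 'ee_pos': array([0.12082876, 0.53605844, 0.20443197]), 'tcp_rot': array([-1.79886394e+02, -1.26632851e-02,  1.67293574e+02]), 'contact_force': array([ 0.08226964, -0.83529859, -0.10536333]), 'torque': array([ 0.0058586 ,  0.02141228, -0.01224317]), 'finger_force': 0.0, 'finger_gap': 1.0041247706770045}
```

View pics/top1.png

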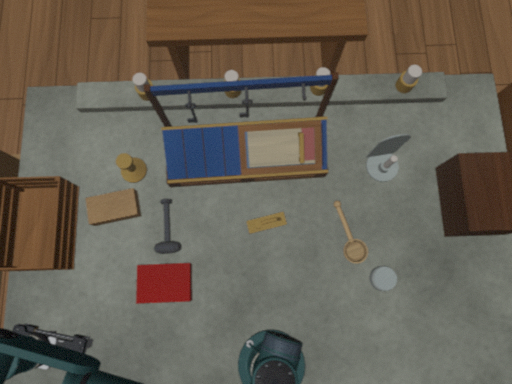

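View pics/scene1.png

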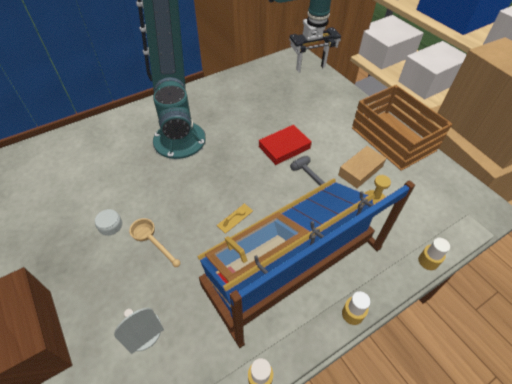

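The top view shows the case at cols 163–328, rows 118–185. The brass handle is near (301,148) and the red felt is at about (309,147). The hammer head is at (168,247) and its pommel at (167,202). The scene view agrees with this.

```bash
python3 - <<'E'
from h import *
D=np.load('top1.npz');im=D['im'];X=D['X']
hsv=cv2.cvtColor(im,cv2.COLOR_RGB2HSV);H,S,V=cv2.split(hsv)
v,u=np.mgrid[0:384,0:512]
box=lambda a,b,c,d:(u>=a)&(u<=b)&(v>=c)&(v<=d)
# rail top (z>0.29)
m=box(140,345,70,105)&(H>100)&(H<130)&(S>120)&(X[...,2]>.29)
P=X[m];vx=cv2.fitLine(P[:,:2].astype(np.float32),cv2.DIST_HUBER,0,.01,.01).ravel()
print('rail',m.sum(),vx,P.mean(0),P[:,1].min(),P[:,1].max())
# planks
m=box(166,238,124,182)&(H>100)&(H<130)&(S>120)
P=X[m];P=P[np.isfinite(P).all(1)];c=P.mean(0);q=np.linalg.svd(P-c)[2];n=q[2]*np.sign(q[2][2])
r=abs((P-c)@n);P=P[r<.006];c=P.mean(0);n=np.linalg.svd(P-c)[2][2];n*=np.sign(n[2])
print('plank n',n,'tilt',np.degrees(np.arccos(n[2])),'yaw',np.degrees(np.arctan2(-n[1],-n[0])),c,len(P),abs((P-c)@n).mean())
# rows through mask edges
print('plank extents',P.min(0),P.max(0))
# handle
m=box(294,307,125,170)&(H>15)&(H<32)&(S>130)
print('handle px',m.sum(),u[m].min(),u[m].max(),v[m].min(),v[m].max());Q=X[m];print(np.nanmedian(Q,0),np.nanmin(Q,0),np.nanmax(Q,0))
m=box(300,320,125,175)&((H<6)|(H>174))&(S>110);print('felt/red',m.sum(),np.nanmedian(X[m],0),u[m].mean(),v[m].mean())
# hammer
m=box(145,195,195,257)&(V<85);n_,l,st,ce=cv2.connectedComponentsWithStats(m.astype(np.uint8));k=1+st[1:,4].argmax();m=l==k
P=X[m];print('hammer',st[k],np.nanmedian(P,0))
for a,b in((195,205),(206,232),(238,257)):
    mm=m&box(145,195,a,b);print(a,b,mm.sum(),u[mm].mean(),v[mm].mean(),np.nanmean(X[mm],0),np.nanmax(X[mm],0),np.nanmin(X[mm],0))
for nm,(a,b,c_,d) in dict(hym=(136,191,262,303),box=(85,140,188,224),stick=(117,147,153,184),latch=(246,288,210,235)).items():
    q=X[box(a,b,c_,d)];q=q[q[:,2]>.015];print(nm,q.min(0),q.max(0))
E
```

```text
rail 860 [ 0.03914901 -0.99923337  0.78909826  0.06940592] [0.78940568 0.07474225 0.31791865] -0.18208125170088807 0.31484307316511534
plank n [-0.45623692 -0.01763552  0.88968357] tilt 27.166488285180446 yaw 2.2136262893845164 [0.64499468 0.19489144 0.16405726] 3100 0.001834309931367726
plank extents [0.57464849 0.08399128 0.1256224 ] [0.71332207 0.30485667 0.20059901]
handle px 44 295 306 134 170
[ 0.63655294 -0.10378841  0.20634753] [ 0.58622956 -0.12401863  0.13875048] [ 0.67320203 -0.08954472  0.22609835]
felt/red 2 [ 0.6867682  -0.11841223  0.1928214 ] 304.5 133.0
hammer [154 199  27  55 528] [0.38784314 0.32666085 0.03154533]
195 205 63 166.11111111111111 201.63492063492063 [0.52123627 0.32971    0.03304415] [0.53015389 0.3477318  0.0444781 ] [0.51019    0.31354752 0.0160688 ]
206 232 140 166.75 218.77142857142857 [0.46462842 0.32799133 0.02826136] [0.50863871 0.33859712 0.03599172] [0.42032226 0.31944183 0.01857008]
238 257 300 167.38 246.43 [0.37318361 0.32337743 0.0335569 ] [0.40154908 0.36837968 0.04608345] [ 0.35301426  0.28336275 -0.00131631]
hym [0.19900699 0.24754225 0.01558256] [0.32003108 0.41985069 0.04955179]
box [0.45218057 0.41879148 0.01503558] [0.56829325 0.59005273 0.05853077]
stick [0.60318199 0.40455778 0.01507917] [0.67937214 0.48933931 0.12100709]
latch [ 0.42949878 -0.04582791  0.01521614] [0.46127593 0.04126256 0.03952147]
```

```bash
python3 - <<'E'
from h import *
a=cv2.imread('pics/top1.png')[70:200,140:350]; b=cv2.imread('pics/top1.png')[190:265,130:205]
cv2.imwrite('pics/crop1.png',np.vstack([cv2.resize(a,(798,494),interpolation=cv2.INTER_CUBIC)]))
E
```

```text
(no output)
```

View pics/crop1.png

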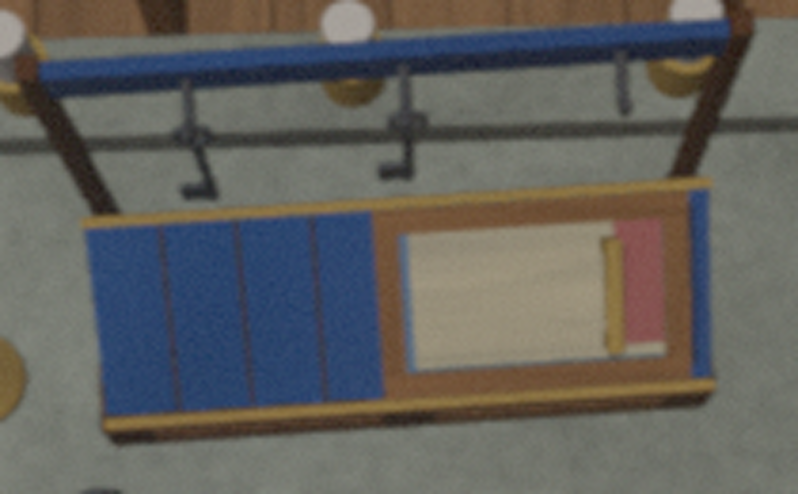

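The crop shows the pane shut, with the brass bar at crop (612,296), which is about (301.1,147.9) in the full image. The rail is parallel to the case at a yaw of about 2.2°.

```bash
cat >> h.py <<'E'
def ray(n,u,v,z):
    c=vision.calibration(n);R=np.array(c['R']);o=-R.T@np.array(c['t']);d=R.T@np.array([(u-c['cx'])/c['fx'],(v-c['cy'])/c['fy'],1]);return o+d*(z-o[2])/d[2]
E
python3 - <<'E'
from h import *
y=np.radians(2.23);t=np.radians(27)
Rz=np.array([[np.cos(y),-np.sin(y),0],[np.sin(y),np.cos(y),0],[0,0,1]])
Rb=Rz@np.array([[np.cos(t),0,-np.sin(t)],[0,1,0],[np.sin(t),0,np.cos(t)]])
h=ray('top',301.05,147.9,.1996);print('handle',h)
O=h-Rb@[0,-.06,.095];print('bed O',O)
print('plank check .055:',Rb[:,2]@(np.array([.64499,.19489,.16406])-O), 'plank y mid',(Rb.T@(np.array([.64499,.19489,.16406])-O)))
for p in [(163,0),(0,0)]:pass
for nm,b in dict(end_lo=[0,-.127,.055],bedmid=[0,0,.02],hopen=[0,.175,.095]).items(): print(nm,O+Rb@b)
for c,y_ in (('hookL',-.05),('hook2',.11),('hook3',.27)): print(c,O[:2]+Rz[:2,:2]@[.06,y_])
print('rail x check', (Rz.T@(np.array([.7894,.0747,.318])-O))[:2])
# hammer by rays at z=.02
for p in((166.1,201.6),(166.75,218.8),(167.4,246.4)):print(ray('top',*p,.025))
D=np.load('scene1.npz');im=D['im'];X=D['X']
hsv=cv2.cvtColor(im,cv2.COLOR_RGB2HSV)
v,u=np.mgrid[0:384,0:512]
m=(u>222)&(u<250)&(v>230)&(v<265)&(hsv[...,0]>15)&(hsv[...,0]<32)&(hsv[...,1]>130)
b=(X-O)@Rb; k=m&(b[...,2]>.08)
print('scene handle',k.sum(),np.nanmean(X[k],0),np.nanmean(b[k],0),np.nanmin(b[k],0),np.nanmax(b[k],0))
E
```

```text
handle [ 0.63778504 -0.10447917  0.1996    ]
bed O [ 0.67854681 -0.04284641  0.11495438]
plank check .055: 0.05477669634904384 plank y mid [0.0006591  0.23886209 0.0547767 ]
end_lo [ 0.65853795 -0.17072182  0.16395974]
bedmid [ 0.66947388 -0.04319971  0.13277451]
hopen [0.62864095 0.13034286 0.1996    ]
hookL [ 0.74044693 -0.09047388]
hook2 [0.73422116 0.06940495]
hook3 [0.7279954  0.22928378]
rail x check [0.11534308 0.11314398]
[0.52294471 0.33179284 0.025     ]
[0.46493841 0.32869066 0.025     ]
[0.37412708 0.32511117 0.025     ]
scene handle 139 [ 0.64312511 -0.1069241   0.20753756] [ 0.00827325 -0.06265087  0.0996931 ] [-0.04583387 -0.06767509  0.08111544] [ 0.04596685 -0.05387782  0.10672343]
```

The bed frame is consistent: origin at about (0.6785,−0.043,0.115), yaw 2.23°. The hammer's middle is at about (0.443,0.328), with its head toward the robot. I'm starting the approach to the handle.

{"fn": "apply_moves", "kwargs": {"moves": [{"tx": 0.7, "ty": -0.94, "tz": 0.2, "rz": -0.14, "grip": 0}, {"tx": 0.7, "ty": -0.94, "tz": 0.2, "rz": -0.14, "grip": 0}, {"tx": 0.7, "ty": -0.94, "tz": 0.2, "rz": -0.14, "grip": 0}, {"tx": 0.7, "ty": -0.94, "tz": 0.2, "rz": -0.14, "grip": 0}, {"tx": 0.7, "ty": -0.94, "tz": 0.2, "rz": -0.14, "grip": 0}, {"tx": 0.7, "ty": -0.94, "tz": 0.2, "rz": -0.14, "grip": 0}, {"tx": 0.7, "ty": -0.94, "tz": 0.2, "rz": -0.14, "grip": 0}, {"tx": 0.7, "ty": -0.94, "tz": 0.2, "rz": -0.14, "grip": 0}]}}

```text
invalid input at $.moves[0]: expected keys grip, tx, ty, tz, rx, ry, rz
```

{"fn": "apply_moves", "kwargs": {"moves": [{"tx": 0.7, "ty": -0.94, "tz": 0.2, "rz": -0.14, "grip": 0}, {"tx": 0.7, "ty": -0.94, "tz": 0.2, "rz": -0.14, "grip": 0}, {"tx": 0.7, "ty": -0.94, "tz": 0.2, "rz": -0.14, "grip": 0}, {"tx": 0.7, "ty": -0.94, "tz": 0.2, "rz": -0.14, "grip": 0}, {"tx": 0.7, "ty": -0.94, "tz": 0.2, "rz": -0.14, "grip": 0}, {"tx": 0.7, "ty": -0.94, "tz": 0.2, "rz": -0.14, "grip": 0}, {"tx": 0.7, "ty": -0.94, "tz": 0.2, "rz": -0.14, "grip": 0}, {"tx": 0.7, "ty": -0.94, "tz": 0.2, "rz": -0.14, "grip": 0}]}}

```text
invalid input at $.moves[0]: expected keys grip, tx, ty, tz, rx, ry, rz
```

All keys are required in every row.

{"fn": "apply_moves", "kwargs": {"moves": [{"tx": 0.7, "ty": -0.94, "tz": 0.2, "rx": 0, "ry": 0, "rz": -0.14, "grip": 0}, {"tx": 0.7, "ty": -0.94, "tz": 0.2, "rx": 0, "ry": 0, "rz": -0.14, "grip": 0}, {"tx": 0.7, "ty": -0.94, "tz": 0.2, "rx": 0, "ry": 0, "rz": -0.14, "grip": 0}, {"tx": 0.7, "ty": -0.94, "tz": 0.2, "rx": 0, "ry": 0, "rz": -0.14, "grip": 0}, {"tx": 0.7, "ty": -0.94, "tz": 0.2, "rx": 0, "ry": 0, "rz": -0.14, "grip": 0}, {"tx": 0.7, "ty": -0.94, "tz": 0.2, "rx": 0, "ry": 0, "rz": -0.14, "grip": 0}, {"tx": 0.7, "ty": -0.94, "tz": 0.2, "rx": 0, "ry": 0, "rz": -0.14, "grip": 0}, {"tx": 0.7, "ty": -0.94, "tz": 0.2, "rx": 0, "ry": 0, "rz": -0.14, "grip": 0}]}}

```text
time_s: 0.9
ee_pos: [0.2333, 0.3851, 0.2371]
tcp_rot: [-180.0, 0.0, 99.8]
contact_force: [-0.0, -0.6, -0.7]
finger_gap: 1.002
finger_force: 0.0
```

{"fn": "apply_moves", "kwargs": {"moves": [{"tx": 0.7, "ty": -0.94, "tz": 0.2, "rx": 0, "ry": 0, "rz": -0.14, "grip": 0}, {"tx": 0.7, "ty": -0.94, "tz": 0.2, "rx": 0, "ry": 0, "rz": -0.14, "grip": 0}, {"tx": 0.7, "ty": -0.94, "tz": 0.2, "rx": 0, "ry": 0, "rz": -0.14, "grip": 0}, {"tx": 0.7, "ty": -0.94, "tz": 0.2, "rx": 0, "ry": 0, "rz": -0.14, "grip": 0}, {"tx": 0.7, "ty": -0.94, "tz": 0.2, "rx": 0, "ry": 0, "rz": -0.14, "grip": 0}, {"tx": 0.7, "ty": -0.94, "tz": 0.2, "rx": 0, "ry": 0, "rz": -0.14, "grip": 0}, {"tx": 0.7, "ty": -0.94, "tz": 0.2, "rx": 0, "ry": 0, "rz": -0.14, "grip": 0}, {"tx": 0.7, "ty": -0.94, "tz": 0.2, "rx": 0, "ry": 0, "rz": -0.14, "grip": 0}]}}

```text
time_s: 1.7
ee_pos: [0.3452, 0.2348, 0.2692]
tcp_rot: [-180.0, 0.1, 32.5]
contact_force: [0.8, 1.2, 0.2]
finger_gap: 1.0
finger_force: 0.0
```

{"fn": "apply_moves", "kwargs": {"moves": [{"tx": 0.71, "ty": -0.94, "tz": 0, "rx": 0, "ry": 0, "rz": -0.14, "grip": 0}, {"tx": 0.71, "ty": -0.94, "tz": 0, "rx": 0, "ry": 0, "rz": -0.14, "grip": 0}, {"tx": 0.71, "ty": -0.94, "tz": 0, "rx": 0, "ry": 0, "rz": -0.14, "grip": 0}, {"tx": 0.71, "ty": -0.94, "tz": 0, "rx": 0, "ry": 0, "rz": -0.085, "grip": 0}, {"tx": 0.71, "ty": -0.94, "tz": 0, "rx": 0, "ry": 0, "rz": 0, "grip": 0}, {"tx": 0.71, "ty": -0.94, "tz": 0, "rx": 0, "ry": 0, "rz": 0, "grip": 0}, {"tx": 0.71, "ty": -0.94, "tz": 0, "rx": 0, "ry": 0, "rz": 0, "grip": 0}, {"tx": 0.71, "ty": -0.94, "tz": 0, "rx": 0, "ry": 0, "rz": 0, "grip": 0}]}}

```text
time_s: 2.5
ee_pos: [0.4588, 0.0845, 0.2689]
tcp_rot: [180.0, 0.1, 2.6]
contact_force: [0.4, 0.1, -0.5]
finger_gap: 1.002
finger_force: 0.0
```

{"fn": "apply_moves", "kwargs": {"moves": [{"tx": 0.71, "ty": -0.94, "tz": 0, "rx": 0.002, "ry": -0.056, "rz": 0, "grip": 0}, {"tx": 0.71, "ty": -0.94, "tz": 0, "rx": 0.002, "ry": -0.056, "rz": 0, "grip": 0}, {"tx": 0.71, "ty": -0.94, "tz": 0, "rx": 0.002, "ry": -0.056, "rz": 0, "grip": 0}, {"tx": 0.71, "ty": -0.94, "tz": 0, "rx": 0.002, "ry": -0.056, "rz": 0, "grip": 0}, {"tx": 0.71, "ty": -0.94, "tz": 0, "rx": 0.002, "ry": -0.056, "rz": 0, "grip": 0}, {"tx": 0.71, "ty": -0.94, "tz": 0, "rx": 0.002, "ry": -0.056, "rz": 0, "grip": 0}, {"tx": 0.71, "ty": -0.94, "tz": 0, "rx": 0.002, "ry": -0.056, "rz": 0, "grip": 0}, {"tx": 0.71, "ty": -0.94, "tz": 0, "rx": 0.002, "ry": -0.056, "rz": 0, "grip": 0}]}}

```text
time_s: 3.3
ee_pos: [0.5724, -0.0658, 0.2691]
tcp_rot: [179.7, -27.0, 2.7]
contact_force: [0.2, 0.4, 0.4]
finger_gap: 1.0
finger_force: 0.0
```

{"fn": "apply_moves", "kwargs": {"moves": [{"tx": 0.7, "ty": -0.9, "tz": 0, "rx": 0, "ry": 0, "rz": 0, "grip": 0}, {"tx": 0, "ty": 0, "tz": 0, "rx": 0, "ry": 0, "rz": 0, "grip": 0}]}}

```text
time_s: 3.5
ee_pos: [0.5862, -0.085, 0.2678]
tcp_rot: [179.7, -26.8, 2.5]
contact_force: [-0.2, 0.5, -0.3]
finger_gap: 0.996
finger_force: 0.0
```

```bash
python3 -c "
from h import *
s=manip.sense();print(s['ee_pos'],s['tcp_rot'],s['joint_pos'])"
```

```text
[ 0.58615274 -0.08497956  0.26782283] [179.74739536 -26.75351055   2.47531167] [-19.32495488  -9.68276746  89.89670002   9.72785645  74.82817943
  67.79058387]
```

{"fn": "apply_moves", "kwargs": {"moves": [{"tx": 0.4, "ty": -0.52, "tz": 0.08, "rx": 0, "ry": 0, "rz": 0, "grip": 0}, {"tx": 0.38, "ty": -0.52, "tz": 0.08, "rx": 0, "ry": 0, "rz": 0, "grip": 0}, {"tx": 0.37, "ty": 0.015, "tz": -0.72, "rx": 0, "ry": 0, "rz": 0, "grip": 0}, {"tx": 0.37, "ty": 0.015, "tz": -0.72, "rx": 0, "ry": 0, "rz": 0, "grip": 0}, {"tx": 0.37, "ty": 0.015, "tz": -0.72, "rx": 0, "ry": 0, "rz": 0, "grip": 0}, {"tx": 0.37, "ty": 0.015, "tz": -0.72, "rx": 0, "ry": 0, "rz": 0, "grip": 0}, {"tx": 0.37, "ty": 0.015, "tz": -0.72, "rx": 0, "ry": 0, "rz": 0, "grip": 0}, {"tx": 0.36, "ty": 0.015, "tz": -0.72, "rx": 0, "ry": 0, "rz": 0, "grip": 0}]}}

```text
time_s: 4.3
ee_pos: [0.6468, -0.102, 0.1857]
tcp_rot: [179.7, -26.9, 2.7]
contact_force: [-0.1, -0.2, -0.9]
finger_gap: 0.999
finger_force: 0.0
```

{"fn": "apply_moves", "kwargs": {"moves": [{"tx": 0, "ty": 0, "tz": 0, "rx": 0, "ry": 0, "rz": 0, "grip": 255}, {"tx": 0, "ty": 0, "tz": 0, "rx": 0, "ry": 0, "rz": 0, "grip": 255}, {"tx": 0, "ty": 0, "tz": 0, "rx": 0, "ry": 0, "rz": 0, "grip": 255}, {"tx": 0, "ty": 0, "tz": 0, "rx": 0, "ry": 0, "rz": 0, "grip": 255}, {"tx": 0, "ty": 0, "tz": 0, "rx": 0, "ry": 0, "rz": 0, "grip": 255}, {"tx": 0, "ty": 0, "tz": 0, "rx": 0, "ry": 0, "rz": 0, "grip": 255}]}}

```text
time_s: 4.9
ee_pos: [0.6461, -0.1022, 0.187]
tcp_rot: [179.7, -27.0, 2.7]
contact_force: [-0.3, -0.8, 0.4]
finger_gap: 0.525
finger_force: 0.0
```

{"fn": "apply_moves", "kwargs": {"moves": [{"tx": 0, "ty": 0, "tz": 0, "rx": 0, "ry": 0, "rz": 0, "grip": 255}, {"tx": 0, "ty": 0, "tz": 0, "rx": 0, "ry": 0, "rz": 0, "grip": 255}, {"tx": 0, "ty": 0, "tz": 0, "rx": 0, "ry": 0, "rz": 0, "grip": 255}, {"tx": 0, "ty": 0, "tz": 0, "rx": 0, "ry": 0, "rz": 0, "grip": 255}, {"tx": 0, "ty": 0, "tz": 0, "rx": 0, "ry": 0, "rz": 0, "grip": 255}, {"tx": 0, "ty": 0, "tz": 0, "rx": 0, "ry": 0, "rz": 0, "grip": 255}]}}

```text
time_s: 5.5
ee_pos: [0.646, -0.1024, 0.1863]
tcp_rot: [179.7, -26.9, 2.6]
contact_force: [0.7, -0.9, 0.1]
finger_gap: 0.144
finger_force: 30.0
```

{"fn": "apply_moves", "kwargs": {"moves": [{"tx": 0, "ty": 0.1, "tz": 0, "rx": 0, "ry": 0, "rz": 0, "grip": 255}, {"tx": -0.01, "ty": 0.2, "tz": 0, "rx": 0, "ry": 0, "rz": 0, "grip": 255}, {"tx": -0.02, "ty": 0.4, "tz": 0, "rx": 0, "ry": 0, "rz": 0, "grip": 255}, {"tx": -0.02, "ty": 0.5, "tz": 0, "rx": 0, "ry": 0, "rz": 0, "grip": 255}, {"tx": 0, "ty": 0, "tz": 0, "rx": 0, "ry": 0, "rz": 0, "grip": 255}]}}

```text
time_s: 6.0
ee_pos: [0.645, -0.0755, 0.1863]
tcp_rot: [179.9, -26.9, 2.7]
contact_force: [1.2, 1.1, 0.0]
finger_gap: 0.146
finger_force: 30.0
```

{"fn": "apply_moves", "kwargs": {"moves": [{"tx": -0.025, "ty": 0.6, "tz": 0, "rx": 0, "ry": 0, "rz": 0, "grip": 255}, {"tx": -0.025, "ty": 0.65, "tz": 0, "rx": 0, "ry": 0, "rz": 0, "grip": 255}, {"tx": -0.025, "ty": 0.65, "tz": 0, "rx": 0, "ry": 0, "rz": 0, "grip": 255}, {"tx": -0.025, "ty": 0.65, "tz": 0, "rx": 0, "ry": 0, "rz": 0, "grip": 255}, {"tx": -0.025, "ty": 0.65, "tz": 0, "rx": 0, "ry": 0, "rz": 0, "grip": 255}, {"tx": -0.025, "ty": 0.65, "tz": 0, "rx": 0, "ry": 0, "rz": 0, "grip": 255}, {"tx": -0.025, "ty": 0.65, "tz": 0, "rx": 0, "ry": 0, "rz": 0, "grip": 255}, {"tx": -0.025, "ty": 0.65, "tz": 0, "rx": 0, "ry": 0, "rz": 0, "grip": 255}]}}

```text
time_s: 6.8
ee_pos: [0.6411, 0.0261, 0.1863]
tcp_rot: [179.7, -26.9, 2.7]
contact_force: [5.5, -1.8, -2.4]
finger_gap: 0.147
finger_force: 30.0
```

{"fn": "apply_moves", "kwargs": {"moves": [{"tx": -0.025, "ty": 0.65, "tz": 0, "rx": 0, "ry": 0, "rz": 0, "grip": 255}, {"tx": -0.025, "ty": 0.65, "tz": 0, "rx": 0, "ry": 0, "rz": 0, "grip": 255}, {"tx": -0.025, "ty": 0.65, "tz": 0, "rx": 0, "ry": 0, "rz": 0, "grip": 255}, {"tx": -0.025, "ty": 0.65, "tz": 0, "rx": 0, "ry": 0, "rz": 0, "grip": 255}, {"tx": -0.025, "ty": 0.65, "tz": 0, "rx": 0, "ry": 0, "rz": 0, "grip": 255}, {"tx": -0.02, "ty": 0.4, "tz": 0, "rx": 0, "ry": 0, "rz": 0, "grip": 255}, {"tx": -0.02, "ty": 0.3, "tz": 0, "rx": 0, "ry": 0, "rz": 0, "grip": 255}, {"tx": 0, "ty": 0, "tz": 0, "rx": 0, "ry": 0, "rz": 0, "grip": 255}]}}

```text
time_s: 7.6
ee_pos: [0.6381, 0.1061, 0.1863]
tcp_rot: [179.8, -27.0, 2.7]
contact_force: [6.8, 2.2, -3.4]
finger_gap: 0.149
finger_force: 30.0
```

{"fn": "apply_moves", "kwargs": {"moves": [{"tx": 0, "ty": 0.4, "tz": 0, "rx": 0, "ry": 0, "rz": 0, "grip": 255}, {"tx": 0, "ty": 0.4, "tz": 0, "rx": 0, "ry": 0, "rz": 0, "grip": 255}, {"tx": 0, "ty": 0.3, "tz": 0, "rx": 0, "ry": 0, "rz": 0, "grip": 255}, {"tx": 0, "ty": 0.15, "tz": 0, "rx": 0, "ry": 0, "rz": 0, "grip": 255}, {"tx": 0, "ty": 0, "tz": 0, "rx": 0, "ry": 0, "rz": 0, "grip": 255}, {"tx": 0, "ty": 0, "tz": 0, "rx": 0, "ry": 0, "rz": 0, "grip": 255}, {"tx": 0, "ty": 0, "tz": 0, "rx": 0, "ry": 0, "rz": 0, "grip": 255}]}}

```text
time_s: 8.3
ee_pos: [0.638, 0.1114, 0.1861]
tcp_rot: [177.7, -26.7, 2.8]
contact_force: [0.4, -40.8, 0.9]
finger_gap: 0.151
finger_force: 30.0
```

{"fn": "apply_moves", "kwargs": {"moves": [{"tx": 0, "ty": 0, "tz": 0, "rx": 0, "ry": 0, "rz": 0, "grip": 100}, {"tx": 0, "ty": 0, "tz": 0, "rx": 0, "ry": 0, "rz": 0, "grip": 100}, {"tx": 0, "ty": 0, "tz": 0, "rx": 0, "ry": 0, "rz": 0, "grip": 100}, {"tx": 0, "ty": 0, "tz": 0, "rx": 0, "ry": 0, "rz": 0, "grip": 100}, {"tx": 0, "ty": 0, "tz": 0, "rx": 0, "ry": 0, "rz": 0, "grip": 100}]}}

```text
time_s: 8.8
ee_pos: [0.637, 0.129, 0.1862]
tcp_rot: [179.8, -26.8, 2.6]
contact_force: [-0.8, 0.8, -0.1]
finger_gap: 0.538
finger_force: 0.0
```

```bash
python3 -c "
from h import *
s=manip.sense();print(s['ee_pos'],s['tcp_rot'],s['joint_pos'])"
```

```text
[0.63701797 0.1290287  0.18623978] [179.76070692 -26.81387128   2.59981897] [ 7.86713885 -1.03950403 91.22935077 -2.92790655 63.14358987 96.02812399]
```

{"fn": "apply_moves", "kwargs": {"moves": [{"tx": -0.36, "ty": -0.01, "tz": 0.71, "rx": 0, "ry": 0, "rz": 0, "grip": 100}, {"tx": -0.36, "ty": -0.01, "tz": 0.71, "rx": 0, "ry": 0, "rz": 0, "grip": 50}, {"tx": -0.36, "ty": -0.01, "tz": 0.71, "rx": 0, "ry": 0, "rz": 0, "grip": 0}, {"tx": -0.36, "ty": -0.01, "tz": 0.71, "rx": 0, "ry": 0, "rz": 0, "grip": 0}, {"tx": -0.36, "ty": -0.01, "tz": 0.71, "rx": 0, "ry": 0, "rz": 0, "grip": 0}, {"tx": -0.85, "ty": 0.9, "tz": 0, "rx": 0, "ry": 0.056, "rz": 0, "grip": 0}, {"tx": -0.85, "ty": 0.9, "tz": 0, "rx": 0, "ry": 0.056, "rz": 0, "grip": 0}, {"tx": -0.85, "ty": 0.9, "tz": 0, "rx": 0, "ry": 0.056, "rz": 0, "grip": 0}]}}

```text
time_s: 9.6
ee_pos: [0.5497, 0.1825, 0.2591]
tcp_rot: [-179.8, -16.8, 2.4]
contact_force: [-0.9, -0.1, -0.6]
finger_gap: 1.0
finger_force: 0.0
```

{"fn": "apply_moves", "kwargs": {"moves": [{"tx": -0.85, "ty": 0.9, "tz": 0, "rx": 0, "ry": 0.056, "rz": 0, "grip": 0}, {"tx": -0.85, "ty": 0.9, "tz": 0, "rx": 0, "ry": 0.056, "rz": 0, "grip": 0}, {"tx": -0.85, "ty": 0.9, "tz": -0.5, "rx": 0, "ry": 0.056, "rz": 0, "grip": 0}, {"tx": -0.85, "ty": 0.9, "tz": -0.5, "rx": 0, "ry": 0.056, "rz": 0, "grip": 0}, {"tx": -0.85, "ty": 0.9, "tz": -0.5, "rx": 0, "ry": 0.056, "rz": 0, "grip": 0}, {"tx": -0.85, "ty": 0.9, "tz": -0.5, "rx": 0, "ry": 0, "rz": 0, "grip": 0}, {"tx": -0.85, "ty": 0.9, "tz": -0.5, "rx": 0, "ry": 0, "rz": 0, "grip": 0}, {"tx": 0, "ty": 0, "tz": 0, "rx": 0, "ry": 0, "rz": 0, "grip": 0}]}}

```text
time_s: 10.4
ee_pos: [0.4292, 0.3094, 0.2066]
tcp_rot: [-179.1, 0.1, 2.6]
contact_force: [0.1, -0.6, 1.1]
finger_gap: 0.997
finger_force: 0.0
```

```bash
python3 - <<'E'
from h import *
s=manip.sense();print(s['ee_pos'],s['tcp_rot'],s['joint_pos'])
im,d,X=grab('top'); im2,_,X2=grab('scene')
np.savez('t2.npz',im=im,X=X)
o=np.hstack([cv2.resize(im,(400,300)),cv2.resize(im2,(400,300))]);cv2.imwrite('pics/two2.png',o[...,::-1])
E
```

```text
[0.42924094 0.30935767 0.2066462 ] [-1.79087319e+02  1.11177229e-01  2.58107372e+00] [ 29.06190154   1.99800972  81.57161377   0.87146239  96.12219149
 116.57698626]
```

View pics/two2.png

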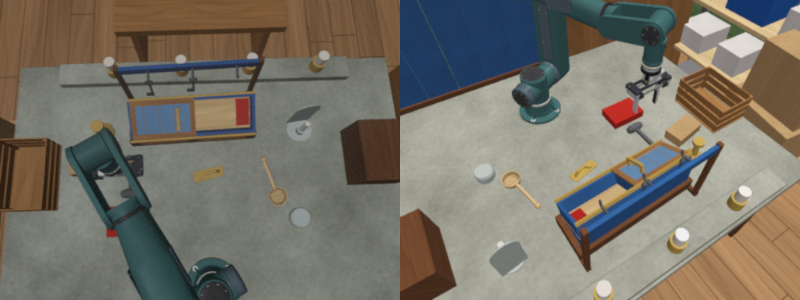

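The pane is open: the handle is at about (228,154) in the full top image and the bay is exposed. I'll measure the pane value and re-check the hammer in the scene view.

```bash
cat >> h.py <<'E'
yw=np.radians(2.23);tl=np.radians(27)
Rz=np.array([[np.cos(yw),-np.sin(yw),0],[np.sin(yw),np.cos(yw),0],[0,0,1]])
Rb=Rz@np.array([[np.cos(tl),0,-np.sin(tl)],[0,1,0],[np.sin(tl),0,np.cos(tl)]])
O=np.array([.6785,-.043,.115])
E
python3 - <<'E'
from h import *
for n in('top','scene'):
    im,d,X=grab(n)
    hsv=cv2.cvtColor(im,cv2.COLOR_RGB2HSV);b=(X-O)@Rb
    k=(hsv[...,0]>15)&(hsv[...,0]<32)&(hsv[...,1]>130)&(b[...,2]>.085)&(b[...,2]<.115)&(abs(b[...,0])<.06)&(b[...,1]>0)&(b[...,1]<.3)
    print(n,k.sum(),np.nanmedian(b[k],0),np.nanmedian(b[k],0)[1]+.06)
    dark=(hsv[...,2]<85)&(X[...,2]>.008)&(X[...,2]<.06)&(X[...,0]>.33)&(X[...,0]<.56)&(X[...,1]>.26)&(X[...,1]<.40)
    if n=='scene':
        for a,c in((.33,.395),(.41,.5),(.5,.56)):
            q=dark&(X[...,0]>a)&(X[...,0]<c);print(q.sum(),np.nanmean(X[q],0),np.nanmax(X[q],0),np.nanmin(X[q],0))
E
```

```text
top 8 [0.01682121 0.15826545 0.10122127] 0.2182654453186813
scene 121 [0.00690845 0.15313752 0.10224741] 0.21313751896184668
42 [0.38403824 0.30152356 0.02672292] [0.3928912  0.35136894 0.03461839] [0.36850058 0.2814079  0.01704888]
30 [0.45368835 0.32265761 0.02400112] [0.49098    0.32661771 0.03068812] [0.41394809 0.31742472 0.01648438]<stdin>:10: RuntimeWarning: Mean of empty slice
Traceback (most recent call last):
ValueError: zero-size array to reduction operation fmax which has no identity
```

{"fn": "apply_moves", "kwargs": {"moves": [{"tx": -0.2, "ty": 0.21, "tz": -0.9, "rx": -0.015, "ry": 0, "rz": 0, "grip": 0}, {"tx": -0.2, "ty": 0.21, "tz": -0.9, "rx": 0, "ry": 0, "rz": 0, "grip": 0}, {"tx": -0.2, "ty": 0.21, "tz": -0.9, "rx": 0, "ry": 0, "rz": 0, "grip": 0}, {"tx": -0.2, "ty": 0.21, "tz": -0.9, "rx": 0, "ry": 0, "rz": 0, "grip": 0}, {"tx": 0, "ty": 0, "tz": -0.9, "rx": 0, "ry": 0, "rz": 0, "grip": 0}, {"tx": 0, "ty": 0, "tz": -0.9, "rx": 0, "ry": 0, "rz": 0, "grip": 0}, {"tx": 0, "ty": 0, "tz": -0.9, "rx": 0, "ry": 0, "rz": 0, "grip": 0}, {"tx": 0, "ty": 0, "tz": 0, "rx": 0, "ry": 0, "rz": 0, "grip": 0}]}}

```text
time_s: 11.4
ee_pos: [0.4135, 0.3231, 0.0772]
tcp_rot: [179.8, 0.4, 2.3]
contact_force: [0.0, -0.1, 0.3]
finger_gap: 1.0
finger_force: 0.0
```

```bash
python3 -c "
from h import *
s=manip.sense();print(s['ee_pos'],s['tcp_rot'],s['joint_pos'])"
```

```text
[0.41350463 0.32307328 0.0772405 ] [179.78560085   0.37287943   2.33262188] [ 3.18107920e+01  5.65042176e+00  9.26207289e+01 -3.18469957e-03
  8.21589603e+01  1.19477919e+02]
```

{"fn": "apply_moves", "kwargs": {"moves": [{"tx": 0, "ty": 0.1, "tz": -0.8, "rx": 0, "ry": 0, "rz": 0, "grip": 0}, {"tx": 0, "ty": 0.07, "tz": -0.8, "rx": 0, "ry": 0, "rz": 0, "grip": 0}, {"tx": 0, "ty": 0, "tz": -0.8, "rx": 0, "ry": 0, "rz": 0, "grip": 0}, {"tx": 0, "ty": 0, "tz": -0.7, "rx": 0, "ry": 0, "rz": 0, "grip": 0}, {"tx": 0, "ty": 0, "tz": -0.4, "rx": 0, "ry": 0, "rz": 0, "grip": 0}, {"tx": 0, "ty": 0, "tz": 0, "rx": 0, "ry": 0, "rz": 0, "grip": 128}, {"tx": 0, "ty": 0, "tz": 0, "rx": 0, "ry": 0, "rz": 0, "grip": 255}, {"tx": 0, "ty": 0, "tz": 0, "rx": 0, "ry": 0, "rz": 0, "grip": 255}]}}

```text
time_s: 12.2
ee_pos: [0.4164, 0.3286, 0.0123]
tcp_rot: [-179.9, -0.1, 2.4]
contact_force: [0.9, -0.6, -0.4]
finger_gap: 0.782
finger_force: 0.0
```

{"fn": "apply_moves", "kwargs": {"moves": [{"tx": 0, "ty": 0, "tz": 0, "rx": 0, "ry": 0, "rz": 0, "grip": 255}, {"tx": 0, "ty": 0, "tz": 0, "rx": 0, "ry": 0, "rz": 0, "grip": 255}, {"tx": 0, "ty": 0, "tz": 0, "rx": 0, "ry": 0, "rz": 0, "grip": 255}, {"tx": 0, "ty": 0, "tz": 0, "rx": 0, "ry": 0, "rz": 0, "grip": 255}, {"tx": 0, "ty": 0, "tz": 0, "rx": 0, "ry": 0, "rz": 0, "grip": 255}, {"tx": 0, "ty": 0, "tz": 0, "rx": 0, "ry": 0, "rz": 0, "grip": 255}, {"tx": 0, "ty": 0, "tz": 0, "rx": 0, "ry": 0, "rz": 0, "grip": 255}, {"tx": 0, "ty": 0, "tz": 0, "rx": 0, "ry": 0, "rz": 0, "grip": 255}]}}

```text
time_s: 13.0
ee_pos: [0.4158, 0.3276, 0.0113]
tcp_rot: [180.0, -0.0, 2.4]
contact_force: [-0.3, -1.5, 0.9]
finger_gap: 0.191
finger_force: 29.9
```

{"fn": "apply_moves", "kwargs": {"moves": [{"tx": 0, "ty": 0, "tz": 0, "rx": 0, "ry": 0, "rz": 0, "grip": 160}, {"tx": 0, "ty": 0, "tz": 0, "rx": 0, "ry": 0, "rz": 0, "grip": 160}, {"tx": 0, "ty": 0, "tz": -0.15, "rx": 0, "ry": 0, "rz": 0, "grip": 160}, {"tx": 0, "ty": 0, "tz": -0.15, "rx": 0, "ry": 0, "rz": 0, "grip": 160}, {"tx": 0, "ty": 0, "tz": 0, "rx": 0, "ry": 0, "rz": 0, "grip": 160}, {"tx": 0, "ty": 0, "tz": 0, "rx": 0, "ry": 0, "rz": 0, "grip": 255}, {"tx": 0, "ty": 0, "tz": 0, "rx": 0, "ry": 0, "rz": 0, "grip": 255}, {"tx": 0, "ty": 0, "tz": 0, "rx": 0, "ry": 0, "rz": 0, "grip": 255}]}}

```text
time_s: 13.8
ee_pos: [0.4158, 0.3279, 0.0054]
tcp_rot: [180.0, -0.0, 2.4]
contact_force: [-0.1, -0.9, 0.4]
finger_gap: 0.188
finger_force: 30.0
```

{"fn": "apply_moves", "kwargs": {"moves": [{"tx": 0, "ty": 0, "tz": 0, "rx": 0, "ry": 0, "rz": 0, "grip": 255}, {"tx": 0, "ty": 0, "tz": 0, "rx": 0, "ry": 0, "rz": 0, "grip": 255}, {"tx": 0, "ty": 0, "tz": 0, "rx": 0, "ry": 0, "rz": 0, "grip": 255}, {"tx": 0, "ty": 0, "tz": 0, "rx": 0, "ry": 0, "rz": 0, "grip": 255}]}}

```text
time_s: 14.2
ee_pos: [0.4158, 0.328, 0.0054]
tcp_rot: [180.0, -0.0, 2.4]
contact_force: [0.2, -0.7, 0.6]
finger_gap: 0.185
finger_force: 30.0
```

{"fn": "apply_moves", "kwargs": {"moves": [{"tx": 0, "ty": 0, "tz": 0.3, "rx": 0, "ry": 0, "rz": 0, "grip": 255}, {"tx": 0, "ty": 0, "tz": 0.7, "rx": 0, "ry": 0, "rz": 0, "grip": 255}, {"tx": 0, "ty": 0, "tz": 0.9, "rx": 0, "ry": 0, "rz": 0, "grip": 255}, {"tx": 0, "ty": 0, "tz": 0.9, "rx": 0, "ry": 0, "rz": 0, "grip": 255}, {"tx": 0, "ty": 0, "tz": 0.9, "rx": 0, "ry": 0, "rz": 0, "grip": 255}, {"tx": 0, "ty": 0, "tz": 0.9, "rx": 0, "ry": 0, "rz": 0, "grip": 255}, {"tx": 0, "ty": 0, "tz": 0.9, "rx": 0, "ry": 0, "rz": 0, "grip": 255}, {"tx": 0, "ty": 0, "tz": 0.9, "rx": 0, "ry": 0, "rz": 0, "grip": 255}]}}

```text
time_s: 15.0
ee_pos: [0.4153, 0.3282, 0.1345]
tcp_rot: [-180.0, 0.0, 2.4]
contact_force: [0.3, 0.4, -4.7]
finger_gap: 0.193
finger_force: 30.0
```

{"fn": "apply_moves", "kwargs": {"moves": [{"tx": 0.2, "ty": -0.9, "tz": 0.9, "rx": 0, "ry": 0, "rz": 0.08, "grip": 255}, {"tx": 0.2, "ty": -0.9, "tz": 0.9, "rx": 0, "ry": 0, "rz": 0.14, "grip": 255}, {"tx": 0.2, "ty": -0.9, "tz": 0.9, "rx": 0, "ry": 0, "rz": 0.14, "grip": 255}, {"tx": 0.2, "ty": -0.9, "tz": 0.9, "rx": 0, "ry": 0, "rz": 0.14, "grip": 255}, {"tx": 0.2, "ty": -0.9, "tz": 0.9, "rx": 0, "ry": 0, "rz": 0.14, "grip": 255}, {"tx": 0.2, "ty": -0.9, "tz": 0.9, "rx": 0, "ry": 0, "rz": 0.14, "grip": 255}, {"tx": 0.2, "ty": -0.9, "tz": 0.7, "rx": 0, "ry": 0, "rz": 0.14, "grip": 255}, {"tx": 0.2, "ty": -0.9, "tz": 0.5, "rx": 0, "ry": 0, "rz": 0.14, "grip": 255}]}}

```text
time_s: 15.8
ee_pos: [0.4476, 0.1837, 0.2672]
tcp_rot: [180.0, -0.1, 66.3]
contact_force: [0.6, 0.3, -4.9]
finger_gap: 0.19
finger_force: 30.0
```

```bash
python3 - <<'E'
from h import *
s=manip.sense();print(s['ee_pos'],s['tcp_rot'],s['joint_pos'],s['torque'])
im,d,X=grab('scene');cv2.imwrite('pics/held.png',cv2.resize(im[20:260,150:470],(640,480))[...,::-1])
E
```

```text
[0.44764547 0.18370947 0.26715148] [ 1.79960381e+02 -9.97891689e-02  6.63367026e+01] [ 1.55572610e+01 -3.78151959e+00  8.04608662e+01  5.36812615e-02
  1.03226857e+02  3.92329183e+01] [-0.00914581 -0.01587311  0.04869001]
```

View pics/held.png

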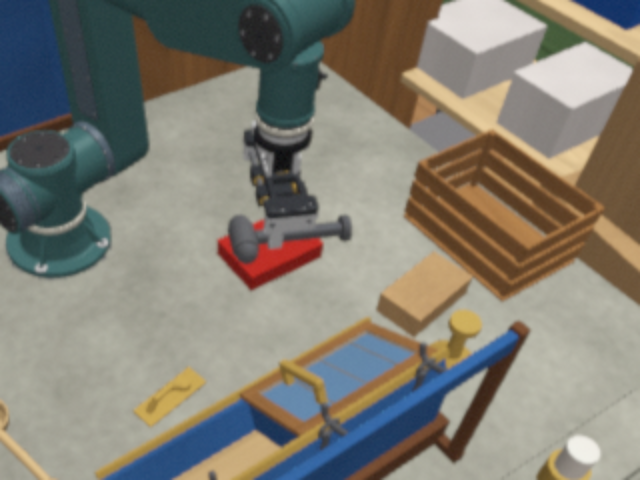

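The hammer is held level with its head by the gripper, and the bay is clear.

{"fn": "apply_moves", "kwargs": {"moves": [{"tx": 0.5, "ty": -0.9, "tz": 0.2, "rx": 0, "ry": 0, "rz": 0.14, "grip": 255}, {"tx": 0.5, "ty": -0.9, "tz": 0.2, "rx": 0, "ry": 0, "rz": 0.14, "grip": 255}, {"tx": 0.5, "ty": -0.9, "tz": 0.2, "rx": 0, "ry": 0, "rz": 0.14, "grip": 255}, {"tx": 0.5, "ty": -0.9, "tz": 0, "rx": 0, "ry": 0, "rz": 0.01, "grip": 255}, {"tx": 0.5, "ty": -0.9, "tz": 0, "rx": 0.002, "ry": -0.056, "rz": 0, "grip": 255}, {"tx": 0.5, "ty": -0.9, "tz": 0, "rx": 0.002, "ry": -0.056, "rz": 0, "grip": 255}, {"tx": 0.5, "ty": -0.9, "tz": 0, "rx": 0.002, "ry": -0.056, "rz": 0, "grip": 255}, {"tx": 0.5, "ty": -0.9, "tz": 0, "rx": 0.002, "ry": -0.056, "rz": 0, "grip": 255}]}}

```text
time_s: 16.65
ee_pos: [0.5273, 0.04, 0.2773]
tcp_rot: [166.5, -0.1, 91.7]
contact_force: [-0.1, -0.1, -4.9]
finger_gap: 0.19
finger_force: 30.0
```

{"fn": "apply_moves", "kwargs": {"moves": [{"tx": 0.6, "ty": -0.9, "tz": 0, "rx": 0.002, "ry": -0.056, "rz": 0, "grip": 255}, {"tx": 0.6, "ty": -0.9, "tz": 0, "rx": 0.002, "ry": -0.056, "rz": 0, "grip": 255}, {"tx": 0.6, "ty": -0.9, "tz": 0, "rx": 0.002, "ry": -0.056, "rz": 0, "grip": 255}, {"tx": 0.6, "ty": -0.9, "tz": 0, "rx": 0.002, "ry": -0.056, "rz": 0, "grip": 255}, {"tx": 0.6, "ty": -0.9, "tz": 0, "rx": 0, "ry": 0, "rz": 0, "grip": 255}, {"tx": 0.4, "ty": -0.5, "tz": 0, "rx": 0, "ry": 0, "rz": 0, "grip": 255}, {"tx": 0.3, "ty": -0.2, "tz": 0, "rx": 0, "ry": 0, "rz": 0, "grip": 255}, {"tx": 0, "ty": 0, "tz": 0, "rx": 0, "ry": 0, "rz": 0, "grip": 255}]}}

```text
time_s: 17.45
ee_pos: [0.602, -0.0637, 0.2768]
tcp_rot: [153.2, -0.2, 91.8]
contact_force: [0.1, -0.1, -4.9]
finger_gap: 0.189
finger_force: 30.0
```

```bash
python3 - <<'E'
from h import *
from scipy.spatial.transform import Rotation as Ro
s=manip.sense();print(s['ee_pos'],s['tcp_rot'],s['joint_pos'])
R=Ro.from_euler('xyz',s['tcp_rot'],degrees=True).as_matrix()
print('bed pos',Rb.T@(s['ee_pos']-O),'\n',(Rb.T@R).round(3))
Rd=Rb@np.array([[0,1,0],[1,0,0],[0,0,-1]]).T
for sg in(1,-1):
    D=Rd@np.diag([sg,sg,1]); print(np.degrees(Ro.from_matrix(D@R.T).as_rotvec()))
E
```

```text
[ 0.60199694 -0.0637321   0.27681539] [153.20962569  -0.19044879  91.78225297] [-16.15246576  -8.17810242  87.59824521   8.42580434  75.12324627
 -18.21377868]
bed pos [ 0.00463077 -0.01773959  0.17925016] 
 [[ 0.008  1.    -0.004]
 [ 1.    -0.008 -0.001]
 [-0.001 -0.004 -1.   ]]
[-0.18299409 -0.21616448  0.44739773]
[  81.14668773    3.10863625 -160.09690475]
```

{"fn": "apply_moves", "kwargs": {"moves": [{"tx": -0.08, "ty": -0.52, "tz": -0.05, "rx": 0, "ry": 0, "rz": 0, "grip": 255}, {"tx": -0.08, "ty": -0.52, "tz": -0.05, "rx": 0, "ry": 0, "rz": 0.007, "grip": 255}, {"tx": 0.385, "ty": 0.015, "tz": -0.757, "rx": 0, "ry": 0, "rz": 0, "grip": 255}, {"tx": 0.385, "ty": 0.015, "tz": -0.757, "rx": 0, "ry": 0, "rz": 0, "grip": 255}, {"tx": 0.385, "ty": 0.015, "tz": -0.757, "rx": 0, "ry": 0, "rz": 0, "grip": 255}, {"tx": 0.385, "ty": 0.015, "tz": -0.757, "rx": 0, "ry": 0, "rz": 0, "grip": 255}, {"tx": 0.23, "ty": 0.01, "tz": -0.45, "rx": 0, "ry": 0, "rz": 0, "grip": 255}, {"tx": 0, "ty": 0, "tz": 0, "rx": 0, "ry": 0, "rz": 0, "grip": 255}]}}

```text
time_s: 18.25
ee_pos: [0.633, -0.0827, 0.2032]
tcp_rot: [153.4, -0.2, 92.3]
contact_force: [-0.7, 0.2, -4.4]
finger_gap: 0.188
finger_force: 30.0
```

```bash
cat > st.py <<'E'
from h import *
from scipy.spatial.transform import Rotation as Ro
s=manip.sense();R=Ro.from_euler('xyz',s['tcp_rot'],degrees=True).as_matrix()
print(s['ee_pos'],'bed pos',Rb.T@(s['ee_pos']-O),s['contact_force'])
E
python3 st.py; python3 - <<'E'
from h import *
im,d,X=grab('scene');im2,_,_=grab('top')
cv2.imwrite('pics/over.png',np.hstack([cv2.resize(im[130:310,180:390],(420,360)),cv2.resize(im2[60:210,150:340],(380,360))])[...,::-1])
E
```

```text
[ 0.63298436 -0.08271848  0.20323183] bed pos [-0.00184465 -0.03791734  0.09996479] [-0.7345974   0.18718703 -4.39119429]
```

View pics/over.png

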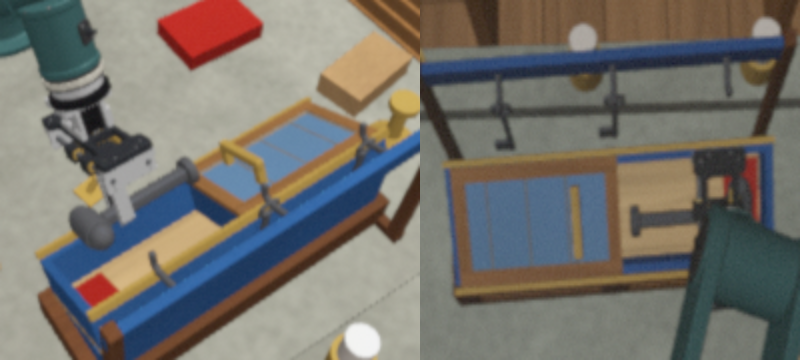

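The hammer is centred over the bay with its head over the felt, and the pommel clears the pane edge. I'll lower it now.

{"fn": "apply_moves", "kwargs": {"moves": [{"tx": 0.3, "ty": 0.01, "tz": -0.59, "rx": 0, "ry": 0, "rz": 0, "grip": 255}, {"tx": 0.3, "ty": 0.01, "tz": -0.59, "rx": 0, "ry": 0, "rz": 0, "grip": 255}, {"tx": 0.3, "ty": 0.01, "tz": -0.59, "rx": 0, "ry": 0, "rz": 0, "grip": 255}, {"tx": 0.3, "ty": 0.01, "tz": -0.59, "rx": 0, "ry": 0, "rz": 0, "grip": 255}, {"tx": 0.3, "ty": 0.01, "tz": -0.59, "rx": 0, "ry": 0, "rz": 0, "grip": 255}, {"tx": 0.2, "ty": 0.01, "tz": -0.4, "rx": 0, "ry": 0, "rz": 0, "grip": 255}, {"tx": 0, "ty": 0, "tz": 0, "rx": 0, "ry": 0, "rz": 0, "grip": 255}]}}

```text
time_s: 19.05
ee_pos: [0.6672, -0.0816, 0.1357]
tcp_rot: [153.4, -0.2, 92.2]
contact_force: [-0.1, -0.7, -5.7]
finger_gap: 0.185
finger_force: 30.0
```

```bash
python3 st.py
```

```text
[ 0.66719197 -0.08163115  0.13573105] bed pos [-0.00199554 -0.03816189  0.02428378] [-0.0930747  -0.73003496 -5.65594082]
```

Lowering the last 17 mm slowly.

{"fn": "apply_moves", "kwargs": {"moves": [{"tx": 0.11, "ty": 0, "tz": -0.22, "rx": 0, "ry": 0, "rz": 0, "grip": 255}, {"tx": 0.11, "ty": 0, "tz": -0.22, "rx": 0, "ry": 0, "rz": 0, "grip": 255}, {"tx": 0.07, "ty": 0, "tz": -0.14, "rx": 0, "ry": 0, "rz": 0, "grip": 255}, {"tx": 0.05, "ty": 0, "tz": -0.1, "rx": 0, "ry": 0, "rz": 0, "grip": 255}, {"tx": 0, "ty": 0, "tz": 0, "rx": 0, "ry": 0, "rz": 0, "grip": 255}]}}

```text
time_s: 19.55
ee_pos: [0.6746, -0.0821, 0.1248]
tcp_rot: [153.1, -0.1, 92.2]
contact_force: [-0.2, 0.2, -5.2]
finger_gap: 0.187
finger_force: 30.0
```

```bash
python3 st.py
```

```text
[ 0.67458585 -0.0820616   0.124812  ] bed pos [-0.0003846  -0.03887972  0.01120823] [-0.15036486  0.17772776 -5.18154174]
```

{"fn": "apply_moves", "kwargs": {"moves": [{"tx": 0.035, "ty": 0, "tz": -0.07, "rx": 0, "ry": 0, "rz": 0, "grip": 255}, {"tx": 0.035, "ty": 0, "tz": -0.07, "rx": 0, "ry": 0, "rz": 0, "grip": 255}, {"tx": 0.035, "ty": 0, "tz": -0.07, "rx": 0, "ry": 0, "rz": 0, "grip": 255}, {"tx": 0, "ty": 0, "tz": 0, "rx": 0, "ry": 0, "rz": 0, "grip": 255}]}}

```text
time_s: 19.95
ee_pos: [0.6767, -0.082, 0.1206]
tcp_rot: [153.2, -0.1, 92.2]
contact_force: [-0.5, -1.0, -4.4]
finger_gap: 0.188
finger_force: 30.0
```

```bash
python3 st.py
```

```text
[ 0.67668796 -0.08201156  0.1205998 ] bed pos [-0.00042359 -0.0389115   0.00650063] [-0.54967621 -1.03412583 -4.4220403 ]
```

{"fn": "apply_moves", "kwargs": {"moves": [{"tx": 0.04, "ty": 0, "tz": -0.07, "rx": 0, "ry": 0, "rz": 0, "grip": 255}, {"tx": 0, "ty": 0, "tz": 0, "rx": 0, "ry": 0, "rz": 0, "grip": 255}, {"tx": 0, "ty": 0, "tz": 0, "rx": 0, "ry": 0, "rz": 0, "grip": 90}, {"tx": 0, "ty": 0, "tz": 0, "rx": 0, "ry": 0, "rz": 0, "grip": 90}, {"tx": 0, "ty": 0, "tz": 0, "rx": 0, "ry": 0, "rz": 0, "grip": 90}, {"tx": 0, "ty": 0, "tz": 0, "rx": 0, "ry": 0, "rz": 0, "grip": 90}, {"tx": 0, "ty": 0, "tz": 0, "rx": 0, "ry": 0, "rz": 0, "grip": 90}, {"tx": 0, "ty": 0, "tz": 0, "rx": 0, "ry": 0, "rz": 0, "grip": 90}]}}

```text
time_s: 20.75
ee_pos: [0.6778, -0.0821, 0.1197]
tcp_rot: [153.1, -0.1, 92.2]
contact_force: [0.3, -0.3, 0.1]
finger_gap: 0.632
finger_force: 0.0
```

{"fn": "apply_moves", "kwargs": {"moves": [{"tx": -0.11, "ty": 0, "tz": 0.22, "rx": 0, "ry": 0, "rz": 0, "grip": 90}, {"tx": -0.23, "ty": -0.01, "tz": 0.45, "rx": 0, "ry": 0, "rz": 0, "grip": 90}, {"tx": -0.3, "ty": -0.01, "tz": 0.59, "rx": 0, "ry": 0, "rz": 0, "grip": 90}, {"tx": -0.3, "ty": -0.01, "tz": 0.59, "rx": 0, "ry": 0, "rz": 0, "grip": 90}, {"tx": -0.4, "ty": -0.01, "tz": 0.78, "rx": 0, "ry": 0, "rz": 0, "grip": 90}, {"tx": -0.4, "ty": -0.01, "tz": 0.78, "rx": 0, "ry": 0, "rz": 0, "grip": 90}, {"tx": -0.4, "ty": -0.01, "tz": 0.78, "rx": 0, "ry": 0, "rz": 0, "grip": 90}, {"tx": -0.4, "ty": -0.01, "tz": 0.78, "rx": 0, "ry": 0, "rz": 0, "grip": 90}]}}

```text
time_s: 21.55
ee_pos: [0.6263, -0.0835, 0.2214]
tcp_rot: [153.0, -0.1, 92.2]
contact_force: [1.0, -0.9, 0.0]
finger_gap: 0.647
finger_force: 0.0
```

```bash
python3 st.py; python3 - <<'E'
from h import *
im,d,X=grab('scene');im2,_,X2=grab('top')
cv2.imwrite('pics/laid.png',np.hstack([cv2.resize(im[130:310,180:390],(420,360)),cv2.resize(im2[60:210,150:340],(380,360))])[...,::-1])
for n,I,P in(('s',im,X),('t',im2,X2)):
    b=(P-O)@Rb;k=(I.max(-1)<85)&(abs(b[...,0])<.063)&(abs(b[...,1])<.113)&(b[...,2]<.05)&(b[...,2]>.015)
    B=b[k]
    for a,c in((-.112,-.06),(-.03,.05),(.055,.1)):
        q=B[(B[:,1]>a)&(B[:,1]<c)]
        if len(q)>3:print(n,a,len(q),q.mean(0).round(4),q.min(0).round(3),q.max(0).round(3))
E
```

```text
[ 0.62627601 -0.08354582  0.22138912] bed pos [ 0.00039725 -0.03848302  0.11920089] [ 1.04999988 -0.9176089   0.00978351]
s -0.112 64 [ 0.0012 -0.0966  0.0326] [-0.033 -0.101  0.023] [ 0.028 -0.091  0.041]
s -0.03 15 [0.0088 0.0114 0.0222] [ 0.003 -0.026  0.019] [0.011 0.047 0.029]
s 0.055 54 [0.0016 0.0822 0.0382] [-0.049  0.058  0.016] [0.047 0.1   0.05 ]
t -0.112 21 [ 0.0038 -0.0732  0.0346] [-0.001 -0.087  0.026] [ 0.006 -0.06   0.043]
t -0.03 111 [0.0025 0.0098 0.0286] [-0.004 -0.029  0.025] [0.01  0.05  0.038]
t 0.055 51 [0.0032 0.0677 0.0346] [-0.013  0.056  0.025] [0.018 0.076 0.041]
```

View pics/laid.png

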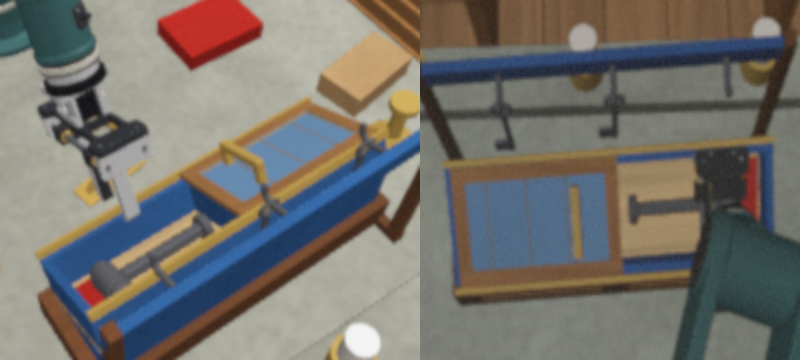

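The hammer lies flat in the bay with its head on the felt, and the fingers are clear. Next I'll move to the +y side of the handle.

{"fn": "apply_moves", "kwargs": {"moves": [{"tx": -0.36, "ty": 0, "tz": 0.71, "rx": 0, "ry": 0, "rz": 0, "grip": 110}, {"tx": -0.04, "ty": 0.95, "tz": 0, "rx": 0, "ry": 0, "rz": 0, "grip": 110}, {"tx": -0.04, "ty": 0.95, "tz": 0, "rx": 0, "ry": 0, "rz": 0, "grip": 110}, {"tx": -0.04, "ty": 0.95, "tz": 0, "rx": 0, "ry": 0, "rz": 0, "grip": 110}, {"tx": -0.04, "ty": 0.95, "tz": 0, "rx": 0, "ry": 0, "rz": 0, "grip": 110}, {"tx": -0.04, "ty": 0.95, "tz": 0, "rx": 0, "ry": 0, "rz": 0, "grip": 110}, {"tx": -0.04, "ty": 0.95, "tz": 0, "rx": 0, "ry": 0, "rz": 0, "grip": 110}, {"tx": -0.04, "ty": 0.95, "tz": 0, "rx": 0, "ry": 0, "rz": 0, "grip": 110}]}}

```text
time_s: 22.45
ee_pos: [0.6135, 0.0503, 0.233]
tcp_rot: [153.2, -0.1, 92.2]
contact_force: [0.1, 0.2, 0.4]
finger_gap: 0.567
finger_force: 0.0
```

{"fn": "apply_moves", "kwargs": {"moves": [{"tx": -0.04, "ty": 0.95, "tz": 0, "rx": 0, "ry": 0, "rz": 0, "grip": 110}, {"tx": -0.04, "ty": 0.95, "tz": 0, "rx": 0, "ry": 0, "rz": 0, "grip": 110}, {"tx": -0.04, "ty": 0.95, "tz": 0, "rx": 0, "ry": 0, "rz": 0, "grip": 110}, {"tx": -0.04, "ty": 0.95, "tz": 0, "rx": 0, "ry": 0, "rz": 0, "grip": 110}, {"tx": -0.04, "ty": 0.95, "tz": 0, "rx": 0, "ry": 0, "rz": 0, "grip": 110}, {"tx": 0, "ty": 0, "tz": 0, "rx": 0, "ry": 0, "rz": 0, "grip": 110}, {"tx": 0, "ty": 0, "tz": 0, "rx": 0, "ry": 0, "rz": 0, "grip": 110}]}}

```text
time_s: 23.15
ee_pos: [0.6097, 0.1444, 0.233]
tcp_rot: [153.2, -0.1, 92.3]
contact_force: [0.7, -0.1, -0.5]
finger_gap: 0.569
finger_force: 0.0
```

```bash
python3 st.py
```

```text
[0.60974238 0.14442    0.23295998] bed pos [-0.00116654  0.18995349  0.13298396] [ 0.71272001 -0.08379305 -0.45480209]
```

{"fn": "apply_moves", "kwargs": {"moves": [{"tx": 0, "ty": 0.4, "tz": 0, "rx": 0, "ry": 0, "rz": 0, "grip": 110}, {"tx": 0.3, "ty": 0.01, "tz": -0.59, "rx": 0, "ry": 0, "rz": 0, "grip": 110}, {"tx": 0.3, "ty": 0.01, "tz": -0.59, "rx": 0, "ry": 0, "rz": 0, "grip": 110}, {"tx": 0.3, "ty": 0.01, "tz": -0.59, "rx": 0, "ry": 0, "rz": 0, "grip": 110}, {"tx": 0.3, "ty": 0.01, "tz": -0.59, "rx": 0, "ry": 0, "rz": 0, "grip": 110}, {"tx": 0, "ty": 0, "tz": 0, "rx": 0, "ry": 0, "rz": 0, "grip": 110}, {"tx": 0.01, "ty": -0.3, "tz": 0, "rx": 0, "ry": 0, "rz": 0, "grip": 110}, {"tx": 0.02, "ty": -0.5, "tz": 0, "rx": 0, "ry": 0, "rz": 0, "grip": 110}]}}

```text
time_s: 23.95
ee_pos: [0.6349, 0.1373, 0.1866]
tcp_rot: [153.1, -0.1, 92.3]
contact_force: [-0.2, 0.8, -0.3]
finger_gap: 0.569
finger_force: 0.0
```

{"fn": "apply_moves", "kwargs": {"moves": [{"tx": 0.02, "ty": -0.5, "tz": 0, "rx": 0, "ry": 0, "rz": 0, "grip": 110}, {"tx": 0.02, "ty": -0.5, "tz": 0, "rx": 0, "ry": 0, "rz": 0, "grip": 110}, {"tx": 0.02, "ty": -0.5, "tz": 0, "rx": 0, "ry": 0, "rz": 0, "grip": 110}, {"tx": 0.02, "ty": -0.5, "tz": 0, "rx": 0, "ry": 0, "rz": 0, "grip": 110}, {"tx": 0.02, "ty": -0.5, "tz": 0, "rx": 0, "ry": 0, "rz": 0, "grip": 110}]}}

```text
time_s: 24.45
ee_pos: [0.6369, 0.0865, 0.1867]
tcp_rot: [153.0, -0.1, 92.2]
contact_force: [0.1, 2.1, 1.2]
finger_gap: 0.569
finger_force: 0.9
```

```bash
python3 st.py
```

```text
[0.63686996 0.08648875 0.18672136] bed pos [-1.43580633e-05  1.31010556e-01  8.05020828e-02] [0.09976032 2.08206534 1.16545078]
```

{"fn": "apply_moves", "kwargs": {"moves": [{"tx": 0.02, "ty": -0.55, "tz": 0, "rx": 0, "ry": 0, "rz": 0, "grip": 110}, {"tx": 0.02, "ty": -0.55, "tz": 0, "rx": 0, "ry": 0, "rz": 0, "grip": 110}, {"tx": 0.02, "ty": -0.55, "tz": 0, "rx": 0, "ry": 0, "rz": 0, "grip": 110}, {"tx": 0.02, "ty": -0.55, "tz": 0, "rx": 0, "ry": 0, "rz": 0, "grip": 110}, {"tx": 0.02, "ty": -0.55, "tz": 0, "rx": 0, "ry": 0, "rz": 0, "grip": 110}, {"tx": 0.02, "ty": -0.55, "tz": 0, "rx": 0, "ry": 0, "rz": 0, "grip": 110}, {"tx": 0.02, "ty": -0.55, "tz": 0, "rx": 0, "ry": 0, "rz": 0, "grip": 110}, {"tx": 0.02, "ty": -0.55, "tz": 0, "rx": 0, "ry": 0, "rz": 0, "grip": 110}]}}

```text
time_s: 25.25
ee_pos: [0.6398, -0.0016, 0.1858]
tcp_rot: [153.1, -0.1, 92.2]
contact_force: [1.4, 2.0, 0.9]
finger_gap: 0.572
finger_force: 1.0
```

{"fn": "apply_moves", "kwargs": {"moves": [{"tx": 0.02, "ty": -0.55, "tz": 0, "rx": 0, "ry": 0, "rz": 0, "grip": 110}, {"tx": 0.02, "ty": -0.55, "tz": 0, "rx": 0, "ry": 0, "rz": 0, "grip": 110}, {"tx": 0.02, "ty": -0.55, "tz": 0, "rx": 0, "ry": 0, "rz": 0, "grip": 110}, {"tx": 0.02, "ty": -0.55, "tz": 0, "rx": 0, "ry": 0, "rz": 0, "grip": 110}, {"tx": 0.02, "ty": -0.55, "tz": 0, "rx": 0, "ry": 0, "rz": 0, "grip": 110}, {"tx": 0.02, "ty": -0.4, "tz": 0, "rx": 0, "ry": 0, "rz": 0, "grip": 110}, {"tx": 0, "ty": 0, "tz": 0, "rx": 0, "ry": 0, "rz": 0, "grip": 110}]}}

```text
time_s: 25.95
ee_pos: [0.6418, -0.0654, 0.1854]
tcp_rot: [153.2, -0.1, 92.1]
contact_force: [-0.5, 0.2, 0.3]
finger_gap: 0.566
finger_force: 0.0
```

```bash
python3 st.py
```

```text
[ 0.64182374 -0.06543043  0.18544848] bed pos [-0.00144876 -0.02098633  0.07980436] [-0.47201981  0.21958714  0.29976222]
```

{"fn": "apply_moves", "kwargs": {"moves": [{"tx": 0.01, "ty": -0.25, "tz": 0, "rx": 0, "ry": 0, "rz": 0, "grip": 110}, {"tx": 0.01, "ty": -0.25, "tz": 0, "rx": 0, "ry": 0, "rz": 0, "grip": 110}, {"tx": 0.01, "ty": -0.25, "tz": 0, "rx": 0, "ry": 0, "rz": 0, "grip": 110}, {"tx": 0.01, "ty": -0.2, "tz": 0, "rx": 0, "ry": 0, "rz": 0, "grip": 110}, {"tx": 0, "ty": 0, "tz": 0, "rx": 0, "ry": 0, "rz": 0, "grip": 110}]}}

```text
time_s: 26.45
ee_pos: [0.6431, -0.0835, 0.1858]
tcp_rot: [153.1, -0.1, 92.2]
contact_force: [0.6, 0.4, 0.0]
finger_gap: 0.566
finger_force: 0.0
```

{"fn": "apply_moves", "kwargs": {"moves": [{"tx": 0, "ty": -0.1, "tz": 0, "rx": 0, "ry": 0, "rz": 0, "grip": 110}, {"tx": 0, "ty": -0.1, "tz": 0, "rx": 0, "ry": 0, "rz": 0, "grip": 110}, {"tx": 0, "ty": -0.1, "tz": 0, "rx": 0, "ry": 0, "rz": 0, "grip": 110}]}}

```text
time_s: 26.75
ee_pos: [0.6432, -0.0885, 0.186]
tcp_rot: [153.1, -0.1, 92.2]
contact_force: [0.5, 2.0, -1.3]
finger_gap: 0.572
finger_force: 0.8
```

```bash
python3 st.py
```

```text
[ 0.64321137 -0.08850084  0.18600448] bed pos [-0.00076074 -0.04409326  0.08007781] [ 0.52788747  1.96238136 -1.26581298]
```

{"fn": "apply_moves", "kwargs": {"moves": [{"tx": 0, "ty": -0.1, "tz": 0, "rx": 0, "ry": 0, "rz": 0, "grip": 110}, {"tx": 0, "ty": -0.1, "tz": 0, "rx": 0, "ry": 0, "rz": 0, "grip": 110}]}}

```text
time_s: 26.95
ee_pos: [0.6432, -0.0928, 0.1861]
tcp_rot: [153.1, -0.1, 92.2]
contact_force: [0.7, 1.7, -0.9]
finger_gap: 0.568
finger_force: 0.8
```

{"fn": "apply_moves", "kwargs": {"moves": [{"tx": 0, "ty": -0.1, "tz": 0, "rx": 0, "ry": 0, "rz": 0, "grip": 110}]}}

```text
time_s: 27.05
ee_pos: [0.6431, -0.0948, 0.1861]
tcp_rot: [153.1, -0.1, 92.2]
contact_force: [1.0, 1.4, -1.2]
finger_gap: 0.568
finger_force: 0.8
```

{"fn": "apply_moves", "kwargs": {"moves": [{"tx": 0, "ty": -0.1, "tz": 0, "rx": 0, "ry": 0, "rz": 0, "grip": 110}, {"tx": 0, "ty": -0.1, "tz": 0, "rx": 0, "ry": 0, "rz": 0, "grip": 110}]}}

```text
time_s: 27.25
ee_pos: [0.6431, -0.0988, 0.1862]
tcp_rot: [153.1, -0.1, 92.2]
contact_force: [0.9, 1.7, -0.4]
finger_gap: 0.568
finger_force: 0.8
```

{"fn": "apply_moves", "kwargs": {"moves": [{"tx": 0, "ty": -0.1, "tz": 0, "rx": 0, "ry": 0, "rz": 0, "grip": 110}, {"tx": 0, "ty": -0.05, "tz": 0, "rx": 0, "ry": 0, "rz": 0, "grip": 110}]}}

```text
time_s: 27.45
ee_pos: [0.6431, -0.102, 0.1861]
tcp_rot: [153.1, -0.1, 92.2]
contact_force: [-0.1, 1.0, 0.0]
finger_gap: 0.569
finger_force: 0.8
```

```bash
python3 - <<'E'
from h import *
for n in('scene','top'):
    im,d,X=grab(n)
    hsv=cv2.cvtColor(im,cv2.COLOR_RGB2HSV);b=(X-O)@Rb
    k=(hsv[...,0]>15)&(hsv[...,0]<32)&(hsv[...,1]>130)&(b[...,2]>.085)&(b[...,2]<.115)&(abs(b[...,0])<.06)&(b[...,1]>-.12)&(b[...,1]<.3)
    print(n,k.sum(),np.nanmedian(b[k],0))
    if n=='scene':cv2.imwrite('pics/shut.png',cv2.resize(im[180:330,180:340],(640,600))[...,::-1])
E
```

```text
scene 126 [ 0.01035567 -0.07523843  0.10310553]
top 0 [nan nan nan]
  return np.nanmean(a, axis, out=out, keepdims=keepdims)
```

View pics/shut.png

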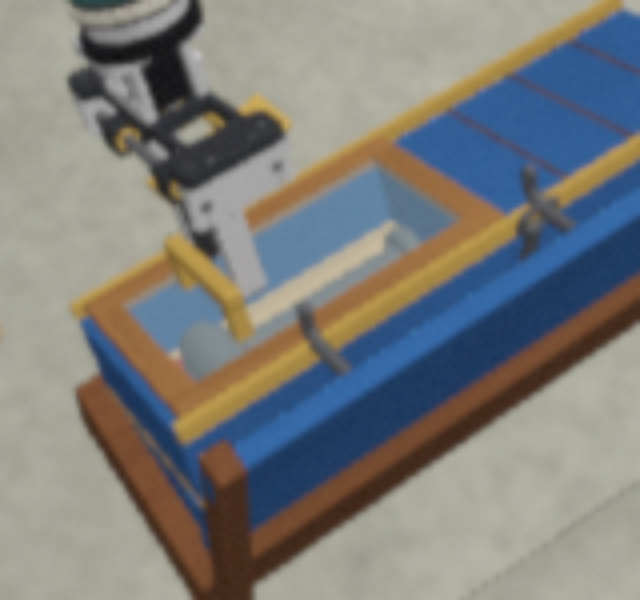

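The pane's frame is nearly at the end wall. It evidently started slightly ajar, so I'll keep pushing to the stop.

{"fn": "apply_moves", "kwargs": {"moves": [{"tx": 0, "ty": -0.1, "tz": 0, "rx": 0, "ry": 0, "rz": 0, "grip": 110}, {"tx": 0, "ty": -0.1, "tz": 0, "rx": 0, "ry": 0, "rz": 0, "grip": 110}]}}

```text
time_s: 27.75
ee_pos: [0.6431, -0.1057, 0.1861]
tcp_rot: [153.1, -0.1, 92.2]
contact_force: [1.8, 2.4, -0.2]
finger_gap: 0.569
finger_force: 0.8
```

{"fn": "apply_moves", "kwargs": {"moves": [{"tx": 0, "ty": -0.1, "tz": 0, "rx": 0, "ry": 0, "rz": 0, "grip": 110}, {"tx": 0, "ty": -0.1, "tz": 0, "rx": 0, "ry": 0, "rz": 0, "grip": 110}]}}

```text
time_s: 27.95
ee_pos: [0.6431, -0.1069, 0.1861]
tcp_rot: [153.1, -0.4, 92.3]
contact_force: [0.2, 11.0, 2.3]
finger_gap: 0.568
finger_force: 5.6
```

{"fn": "apply_moves", "kwargs": {"moves": [{"tx": 0, "ty": -0.1, "tz": 0, "rx": 0, "ry": 0, "rz": 0, "grip": 110}, {"tx": 0, "ty": 0, "tz": 0, "rx": 0, "ry": 0, "rz": 0, "grip": 110}]}}

```text
time_s: 28.15
ee_pos: [0.643, -0.1069, 0.1861]
tcp_rot: [153.1, -0.6, 92.4]
contact_force: [1.1, 12.6, 2.8]
finger_gap: 0.571
finger_force: 6.2
```

{"fn": "apply_moves", "kwargs": {"moves": [{"tx": 0, "ty": 0.3, "tz": 0, "rx": 0, "ry": 0, "rz": 0, "grip": 110}, {"tx": 0, "ty": 0.5, "tz": 0, "rx": 0, "ry": 0, "rz": 0, "grip": 110}, {"tx": -0.3, "ty": 0, "tz": 0.59, "rx": 0, "ry": 0, "rz": 0, "grip": 110}, {"tx": -0.4, "ty": 0, "tz": 0.78, "rx": 0, "ry": 0, "rz": 0, "grip": 110}, {"tx": -0.4, "ty": 0, "tz": 0.78, "rx": 0, "ry": 0, "rz": 0, "grip": 110}, {"tx": -0.4, "ty": 0, "tz": 0.78, "rx": 0, "ry": 0, "rz": 0, "grip": 110}, {"tx": -0.4, "ty": 0, "tz": 0.78, "rx": 0, "ry": 0, "rz": 0, "grip": 110}, {"tx": 0, "ty": 0, "tz": 0, "rx": 0, "ry": 0, "rz": 0, "grip": 110}]}}

```text
time_s: 28.95
ee_pos: [0.6055, -0.0967, 0.265]
tcp_rot: [152.7, 0.1, 92.2]
contact_force: [0.3, 0.7, -0.4]
finger_gap: 0.571
finger_force: 0.0
```

{"fn": "apply_moves", "kwargs": {"moves": [{"tx": -0.8, "ty": 0.3, "tz": 0.3, "rx": 0, "ry": 0, "rz": 0, "grip": 110}, {"tx": -0.8, "ty": 0.3, "tz": 0.3, "rx": 0, "ry": 0, "rz": 0, "grip": 110}, {"tx": -0.8, "ty": 0.3, "tz": 0.3, "rx": 0, "ry": 0, "rz": 0, "grip": 110}, {"tx": -0.8, "ty": 0.3, "tz": 0.3, "rx": 0, "ry": 0, "rz": 0, "grip": 110}, {"tx": -0.8, "ty": 0.3, "tz": 0.3, "rx": 0, "ry": 0, "rz": 0, "grip": 110}, {"tx": -0.8, "ty": 0.3, "tz": 0.3, "rx": 0, "ry": 0, "rz": 0, "grip": 110}, {"tx": 0, "ty": 0, "tz": 0, "rx": 0, "ry": 0, "rz": 0, "grip": 110}, {"tx": 0, "ty": 0, "tz": 0, "rx": 0, "ry": 0, "rz": 0, "grip": 110}]}}

```text
time_s: 29.75
ee_pos: [0.5092, -0.06, 0.296]
tcp_rot: [153.1, -0.1, 92.2]
contact_force: [-0.0, -0.5, -0.5]
finger_gap: 0.568
finger_force: 0.0
```

```bash
python3 - <<'E'
from h import *
for n in('scene','top'):
    im,d,X=grab(n)
    hsv=cv2.cvtColor(im,cv2.COLOR_RGB2HSV);b=(X-O)@Rb
    k=(hsv[...,0]>15)&(hsv[...,0]<32)&(hsv[...,1]>130)&(b[...,2]>.085)&(b[...,2]<.115)&(abs(b[...,0])<.06)&(b[...,1]>-.12)&(b[...,1]<.3)
    print(n,k.sum(),np.nanmedian(b[k],0))
    if n=='scene':a=cv2.resize(im[180:330,180:340],(400,375))
    else: c=cv2.resize(im[100:200,150:350],(400,375))
cv2.imwrite('pics/fin.png',np.hstack([a,c])[...,::-1])
E
```

```text
scene 124 [ 0.0098126  -0.07986689  0.10338475]
top 28 [ 0.01103847 -0.07504193  0.10023455]
```

View pics/fin.png

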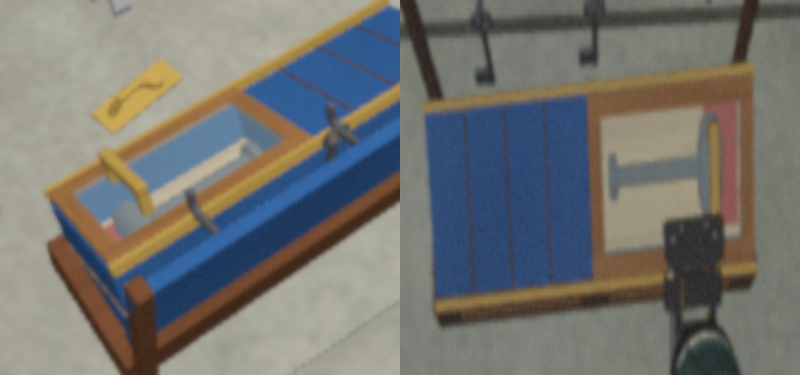

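The pane is hard against its stop, the hammer lies under it with its head at the felt end, and the arm is clear. I'm handing the job in.

```bash
python3 -c "
from workcell import manip
print(manip.hand_in())"
```

```text
the job is handed in; nothing more can be done
None
```

The job is handed in: the hammer lies flat in the bay with its head at the felt end (centre on the felt by my estimate), and the pane is slid shut against its stop. The arm stands clear and the other items looked undisturbed, but no verdict came back.

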